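# Zero the dish stage and raise it four clicks

### The job

Zero the white dish stage: turn its black knob anticlockwise, seen from above, back to the bottom stop without forcing it against the stop, then turn it clockwise exactly four clicks, counted by feel because the knob has free play, and let go. Work the stage by its knob only and leave the bottles, the loose dish and the timer where they stand.

Things in the scene. Friction and masses are not known exactly. Their poses are not given: they have to be found in the camera images.
- dish_stage: White and grey instrument fixed to the table, 124 x 236 x 46 mm (x, y, z). Origin: centre of its underside on the table; its z is up. The knob stands on its top at the -y end, the round lift plate at the +y end.
- knob_axis (a point): Point on the knob's upright axis, 76 mm above the table, a good height to grip at (fixed to the stage, does not turn). The knob is a round, finely ribbed black cylinder, 42 mm in diameter, without a pointer; its sides run from 53 to 91 mm above the table, above a flange 58 mm across whose top is 51 mm above the table. Clockwise from above raises the lift plate.
- knob_top (a point): Point on the axis at the knob's top, 91 mm above the table (fixed). How a click feels: 18 even detents a turn (20 degrees each). In each click the resisting torque climbs to about 0.2 N m, then drops to nearly nothing as the spindle jumps into the next detent, and stays so for half a click until the next builds.
- knob_foot (a point): Point on the axis under the knob, 51 mm above the table (fixed). Free play: after each change of direction the knob turns freely by a good part of a click before the first click builds, so angle does not tell the count. Bottom stop, a rubber buffer: torque climbs steadily past 0.3 N m and does not drop; above 0.6 N m it is being forced. Let go there, it rests in the zero detent.
- lift: Round aluminium lift plate, 84 mm in diameter, a red dish fixed on it. Origin: centre of its underside, 125 mm from the knob's axis toward the stage's +y, 49.0 mm above the stage's origin at the bottom stop and only 0.5 mm higher for each click clockwise (too little to be measured by eye); 2 to 4 clicks up at the start. Dish top at most 80 mm above the table.
- bottle_red: Brown bottle with a red cap, 34 mm in diameter, 62 mm tall, standing loose. Origin: centre of its underside.
- bottle_blue: Brown bottle with a blue cap, 34 mm in diameter, 62 mm tall, standing loose. Origin: centre of its underside.
- dish_tan: Flat round dish with tan agar, 64 mm in diameter, 16 mm high at most, lying loose. Origin: centre of its underside.
- timer: White timer with a green and a red button, 70 x 62 x 19 mm, lying loose. Origin: centre of its underside.

How it is judged (in metres and radians):
On the way:
1. the stage is wound down to its bottom stop (lift plate less than a quarter click above zero) (z of lift in the frame of dish_stage below 0.04913 m), for 0.2 s.
At the end, for the whole second after the job is handed in: after having been at its bottom stop, the lift plate rests in the fourth detent, 2.0 mm up within 0.2 mm (0.4 of a click), and the knob is released (z of lift in the frame of dish_stage between 0.0508 and 0.0512 m and linear speed of lift below 0.001 m/s); the robot touches nothing.
It fails at once if the bottom stop is forced: the spindle is wound more than 0.1 rad past zero (about 0.6 N m on the knob), the plate 0.15 mm low (z of lift in the frame of dish_stage below 0.04885 m).
It fails at once if the lift plate or its dish is pushed by the robot with more than 2 N (contact force between the arm and lift above 2 N).
It fails at once if a bottle is moved more than 20 mm or tipped (distance of any of bottle_red, bottle_blue from where it was at the start of the episode above 0.02 m or angle between any of bottle_red, bottle_blue's own z axis and vertical above 0.35 rad).
It fails at once if the loose dish is moved more than 20 mm (distance of dish_tan from where it was at the start of the episode above 0.02 m).
It fails at once if the timer is moved more than 20 mm (distance of timer from where it was at the start of the episode above 0.02 m).
It also fails if it takes over 67 s, if anything falls off the work surface, if the arm or the gripper's body presses on something with over 40 N, if the wrist force passes 120 N, or if a joint passes its speed limit or range.

### The arm

A 6-joint arm with a two-finger parallel gripper is mounted at the origin on a cart in front of the work surface, level with it; the furniture and walls round the work are solid. World frame = base frame: x ahead of the robot, y to its left, z up, the work surface at z = 0. Lengths are in mm, angles in rad, forces in N, time in s.
With the tool pointing down it reaches from about 400 to 925 mm from the base axis. Payload 12.5 kg.
Tool frame: the origin (TCP) lies between the finger pads; the fingertips stand 25 mm ahead of it and the grasp point (between the pads) lies 6 mm ahead of it; z points along the fingers, y is the line along which they close (so a half turn about z gives the same grasp; the last joint's range is limited). The gripper opens to 95 mm and grips with 3 to 60 N. Pads are 20 mm wide; open, the fingers measure 119 mm over their backs; the gripper's body (75 mm by 180 mm) begins 59 mm behind the grasp point.
Start: joints at [-1.403, 0.491, 1.559, -0, 1.092, -0.106], TCP at [169.017, -601.728, 239.661] pointing down, gripper open.
Joint ranges: [-3.1, 3.1], [-0.84, 2.19], [0.05, 2.79], [-1.13, 4.28], [0.06, 2.93], [-2.69, 2.69]. Speed limits (rad/s): [2.22, 2.22, 2.79, 3.14, 3.14, 3.14].

### API

Orientations are given as [roll, pitch, yaw] about the fixed x, y, z axes, in that order (R = Rz(yaw) Ry(pitch) Rx(roll)).
In Python, from cell import state, read_camera, job_done, cut_out gives the robot as it stands. The module is installed in compiled form; this text tells all that it offers.
- The arm moves only by the tool jog_arm, never from a script. Its argument "motion" is a list of rows, each a list of 2 entries, a list of its own where there are three numbers: the shift along the tool's x, y, z in mm, then the turn about the tool's z in rad. A call has 1 to 5 rows; each row is the pose to reach, as a shift and turn from the pose commanded when the call began, along the tool's axes at that moment; what a row does not reach only later rows make up. A row lasts 1/10 s, in which the tool goes at most 50 mm and 8.59 degrees, less where a joint would pass 70% of its speed; a pose out of reach is approached as far as the arm can. A call with a gripper value outside its range is refused whole. "grip" is the closure, from 0 (fully open) to 1 (shut), set as the call begins (left out, the last holds). The fingers move at their own pace and stop on an object; the grip force is fixed at half the most. Time passes only in rows, so rows that repeat a pose let the fingers close. It gives the time, the measured TCP pose, the force, the opening and the grip force at its end, in the units of the state.
- state(): the state, without advancing time (a new reading comes with each control period).
- read_camera(name): name is "side" or "top"; returns a dict with "img" (480x640x3 uint8, blue, green, red), "vertical_fov" (degrees; the focal length in pixels is half the picture's height over the tangent of half this angle, whatever the lens; pixels are square), "cx", "cy" (the principal point, pixels), "extrinsics" (4x4, takes a point from camera to world coordinates). Camera axes: x right, y up, looking along -z (the intrinsics and any distortion apply to the point x, -y, -z); pixel columns grow to the right and rows downward; lengths in mm; the calibration is good to about 2 mm. A picture is of the moment at which its call begins. There is no depth.
- job_done(): hands the job in; it is judged then, once.
Trained networks look in a picture, given as the dict that the camera call returned (one of the last four; its "shot" number tells which), for a name from the list of things; names that differ only in an ending like _2 or _b are one class to them, and where a whole thing is asked for, a point or a joint stands for the part that bears it (a point fixed in the world has none). Each returns a list of dicts, best first, with "p" (0 to 1); they miss things now and then, are a little off and sometimes report something else, mostly with a low value. They report only what shows in the picture. A call takes as long as a camera call.
- cut_out(name, picture): "region" (480x640 bool, what is visible of it) and "box" ([left, top, right, bottom] in pixels, round what is visible of it).
The state is a dict: "t": time; "joints": joint angles; "qvel": joint speeds; "tau": joint torques, N m; "eef_pos": TCP position; "tcp_rot": TCP orientation; "ft_force": force on the tool from outside, world axes, zero at the start; "moment": the same for the moment, N m; "opening": opening from 0.0 (shut) to 1.0 (fully open); "grip_force": force on a finger pad.
Only numpy, scipy, OpenCV 4.12 (cv2) and the standard library are available. Lean on these libraries where they do the work, as an engineer would, in place of code of your own. Each camera call takes 0.05 s, during which the arm holds its last target. There are 200 camera calls.

## Working session

There is one attempt and no reset: what is moved stays moved. The work goes in short steps, Python scripts to look and compute and a tool call to move; the robot and the scene stay as the last step left them, time stands still between calls to the robot, and variables do not carry over. Pictures are saved under pics/ and viewed, at most 10 in all, crops included, and the job is handed in when it is done.

Besides the shell and the picture viewer there is one more tool, called after "Call:" as a command line: name --argument value ..., lists and objects as JSON in quotes. jog_arm: Moves the arm, as the interface text tells. Its arguments: {"type":"object","properties":{"motion":{"type":"array"},"grip":{"type":"number"}},"required":["motion"]}

```bash
mkdir -p pics; cat > h.py <<'E'
import numpy as np, cv2
from cell import *
def cam(n):
    c=read_camera(n); return c
def ray(c,u,v):
    f=240/np.tan(np.radians(c["vertical_fov"])/2)
    E=np.array(c["extrinsics"]); d=E[:3,:3]@np.array([(u-c["cx"])/f,-(v-c["cy"])/f,-1]); return E[:3,3],d
def onz(c,u,v,z):
    o,d=ray(c,u,v); return o+d*(z-o[2])/d[2]
E
python3 - <<'E'
from h import *
s=state(); print({k:np.round(v,3) for k,v in s.items()})
ims=[]
for n in("top","side"):
    c=cam(n); cv2.imwrite(f"pics/{n}0.png",c["img"]); print(n,np.round(c["extrinsics"],3).tolist(),c["vertical_fov"],c["cx"],c["cy"],[k for k in c])
    for o in("dish_stage","lift","knob_axis","bottle_red","bottle_blue","dish_tan","timer"):
        try:
            r=cut_out(o,c)
        except Exception as e: print(o,e); continue
        for q in r[:2]:
            ys,xs=np.nonzero(q["region"]); m=cv2.minAreaRect(np.c_[xs,ys].astype(np.float32)); print(o,round(q["p"],2),np.round(q["box"],1),np.round(m[0],1),np.round(m[1],1),round(m[2],1), np.round(onz(c,*m[0],46 if o=="dish_stage" else 30),0))
E
```

```text
{'t': np.float64(0.0), 'joints': array([-1.403,  0.492,  1.559,  0.   ,  1.092, -0.106]), 'qvel': array([-0.   ,  0.001, -0.   ,  0.   ,  0.   , -0.001]), 'tau': array([-0.0000e+00, -6.1264e+01, -2.5818e+01,  6.9000e-02,  4.8000e-02,
       -0.0000e+00]), 'eef_pos': array([ 168.968, -601.5  ,  239.079]), 'tcp_rot': array([-3.141, -0.   ,  0.274]), 'ft_force': array([ 0.113,  0.123, -0.371]), 'moment': array([ 0.009, -0.017, -0.009]), 'grip_force': np.float64(0.0), 'opening': np.float64(1.001)}
top [[-0.003, 0.997, -0.083, 412.924], [-1.0, -0.001, 0.015, -8.893], [0.014, 0.083, 0.996, 1008.099], [0.0, 0.0, 0.0, 1.0]] 47.35306761516024 309.72560366304504 228.79218575441666 ['img', 'vertical_fov', 'cx', 'cy', 'extrinsics', 'shot']
dish_stage 0.72 [210.3 181.  347.3 260.7] [278.1 221.3] [ 70.9 133. ] 85.7 [506.  33.  46.]
lift 0.7 [221.6 198.4 273.4 248.6] [246.  222.5] [47. 46.] 90.0 [506.  91.  30.]
knob_axis 0.66 [212.  181.7 347.4 262.3] [277.8 221.3] [ 71.2 133.5] 85.7 [508.  34.  30.]
bottle_red 0.77 [395.4 184.1 416.9 203.7] [405.8 193.3] [18.4 21.9] 45.0 [ 558. -197.   30.]
bottl
[... 587 characters left out ...]

dish_stage 0.82 [291.6 235.5 380.9 307.7] [335.1 267.9] [85.7 62.1] 61.4 [502. -23.  46.]
lift 0.83 [308.1 230.5 342.1 252.6] [323.5 240. ] [18. 35.] 90.0 [516. 159.  30.]
knob_axis 0.75 [294.  231.1 376.3 303.9] [334.  268.6] [86.7 59.9] 57.7 [506.   5.  30.]
bottle_red 0.78 [381.3 304.3 401.2 337.6] [389.5 318.5] [37. 19.] 90.0 [ 555. -201.   30.]
bottle_blue 0.97 [369.9 238.  384.7 270.3] [377.  257.5] [29. 14.] 90.0 [611.  32.  30.]
dish_tan 0.62 [314.7 338.  345.3 355.9] [328.5 347. ] [22. 33.] 90.0 [ 436. -252.   30.]
timer 0.77 [258.  259.9 298.  282.4] [278.9 272.2] [18.9 34.6] 75.3 [390.  19.  30.]
timer 0.21 [291.2 229.7 379.6 307.8] [335.3 267.8] [84.4 62. ] 61.8 [509.   8.  30.]
```

View pics/top0.png

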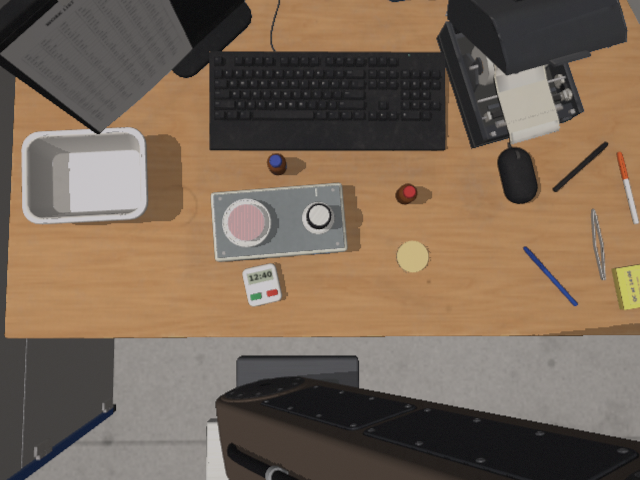

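View pics/side0.png

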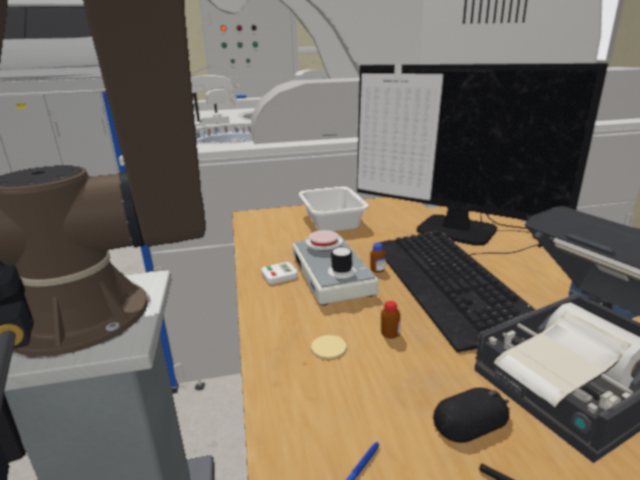

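The top view shows the stage at about (278,221), with the knob near (319,216) and the lift at (246,222). In the side view the knob is near (342,261).

```bash
python3 - <<'E'
from h import *
t=cam("top"); s=cam("side")
a=cv2.resize(t["img"][170:270,205:355],None,fx=5,fy=5,interpolation=cv2.INTER_CUBIC)[:, :750]
b=cv2.resize(s["img"][225:315,285:385],None,fx=5,fy=5,interpolation=cv2.INTER_CUBIC)
cv2.imwrite("pics/a.png",a); 
cv2.imwrite("pics/b.png",b)
f=240/np.tan(np.radians(t["vertical_fov"])/2)
def proj(c,p):
    f=240/np.tan(np.radians(c["vertical_fov"])/2); E=np.array(c["extrinsics"]); q=E[:3,:3].T@(np.array(p)-E[:3,3]); return c["cx"]-f*q[0]/q[2], c["cy"]+f*q[1]/q[2]
for u,v in((319,215),(318,215)): print(onz(t,u,v,91))
o=onz(t,319,215,91)
print(proj(s,o))
E
```

```text
[512.32151156 -38.04833537  91.        ]
[512.32337796 -36.36236759  91.        ]
(np.float64(341.69122187704716), np.float64(250.52680258589672))
```

View pics/a.png

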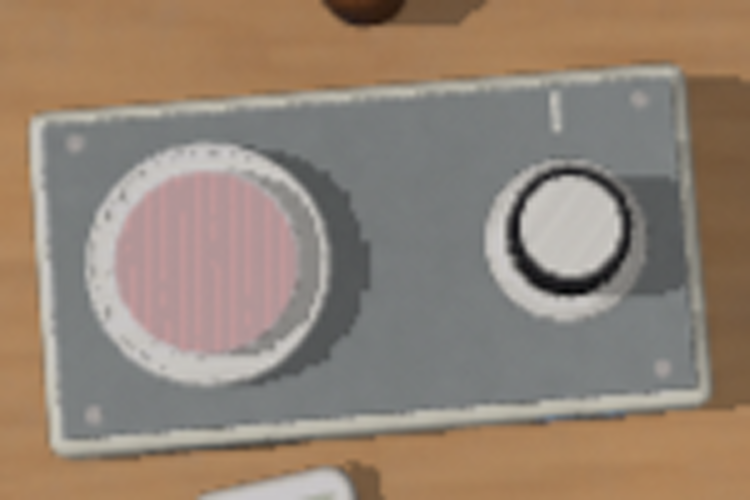

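View pics/b.png

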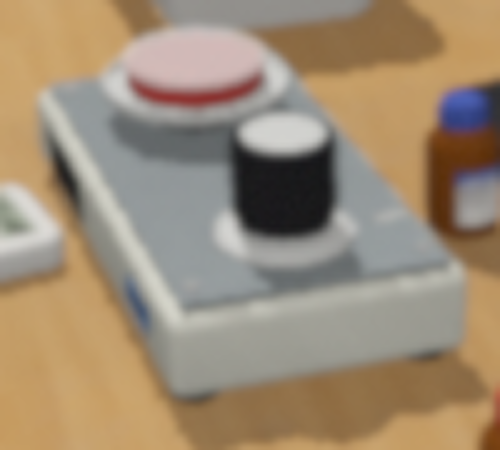

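The crops put the knob's top centre at about (319.0,214.6) in top and (341.4,251.4) in side. The flange centre is about (317.6,217.6) and the lift about (246,222.4) in top. The bottles are well clear of the knob.

```bash
cat >> h.py <<'E'
def to_tool(p):  # shift from present pose in tool axes
    s=state(); from scipy.spatial.transform import Rotation as R
    return R.from_euler("xyz",s["tcp_rot"]).as_matrix().T@(np.array(p)-s["eef_pos"])
def m():
    s=state(); print("t%.1f yaw %.3f mz %.3f tau6 %.3f F %s z %.1f op %.3f gf %.0f j6 %.2f"%(s["t"],s["tcp_rot"][2],s["moment"][2],s["tau"][5],np.round(s["ft_force"],1),s["eef_pos"][2],s["opening"],s["grip_force"],s["joints"][5]))
E
python3 - <<'E'
from h import *
t=cam("top"); s=cam("side")
print(onz(t,319,214.6,91),onz(t,317.6,217.6,51),onz(s,341.4,251.4,91),onz(t,246,222.4,55))
print(to_tool([513,-38,240]))
m()
E
```

```text
[512.9994537  -38.05109887  91.        ] [512.06299173 -36.83891544  51.        ] [510.7654902  -41.84603538  91.        ] [503.37080625  88.37975908  55.        ]
[ 4.83601086e+02 -4.49695544e+02 -3.62790110e-01]
t1.0 yaw 0.274 mz 0.044 tau6 0.000 F [-0.6 -0.6  0.1] z 239.6 op 0.998 gf 0 j6 -0.11
```

Call:
jog_arm --motion '[[[32,-30,0],0],[[64,-60,0],0],[[96,-90,0],0],[[128,-120,0],0],[[160,-150,0],0]]'

```text
t: 1.5
eef_pos: [283.1, -412.5, 239.8]
tcp_rot: [3.141, -0.0, 0.274]
ft_force: [0.6, 0.1, -0.1]
opening: 0.999
grip_force: 0.0
```

Call:
jog_arm --motion '[[[32,-30,0],0],[[64,-60,0],0],[[96,-90,0],0],[[128,-120,0],0],[[160,-150,0],0]]'

```text
t: 2.0
eef_pos: [396.6, -224.8, 239.9]
tcp_rot: [3.141, -0.0, 0.274]
ft_force: [1.2, -0.5, 0.4]
opening: 1.0
grip_force: 0.0
```

Call:
jog_arm --motion '[[[32,-30,0],0],[[64,-60,0],0],[[96,-90,0],0],[[128,-120,0],0],[[160,-150,0],0]]'

```text
t: 2.5
eef_pos: [510.2, -36.9, 239.8]
tcp_rot: [3.141, -0.0, 0.274]
ft_force: [0.1, -0.8, 0.0]
opening: 0.995
grip_force: 0.0
```

```bash
python3 - <<'E'
from h import *
m(); print(state()["eef_pos"],to_tool([512.5,-38,140]))
E
```

```text
t2.5 yaw 0.274 mz 0.012 tau6 -1.332 F [ 0.1 -0.8  0. ] z 239.8 op 0.995 gf 0 j6 1.10
[510.20883681 -36.94209111 239.83291722] [ 1.87643207  1.59911785 99.83437177]
```

Call:
jog_arm --motion '[[[1,1,30],0],[[2,1.5,60],0],[[2,1.5,95],0],[[2,1.5,95],0],[[2,1.5,95],0]]'

```text
t: 3.0
eef_pos: [512.0, -39.7, 145.1]
tcp_rot: [-3.141, 0.001, 0.274]
ft_force: [-0.1, 0.7, 0.2]
opening: 1.002
grip_force: 0.0
```

```bash
python3 - <<'E'
from h import *
m(); print(state()["eef_pos"],to_tool([512.5,-38,82]))
s=cam("side"); t=cam("top")
b=cv2.resize(s["img"][180:310,260:400],None,fx=4,fy=4,interpolation=cv2.INTER_CUBIC)
cv2.imwrite("pics/c.png",b)
E
```

```text
t3.0 yaw 0.274 mz -0.038 tau6 -0.001 F [-0.1  0.7  0.2] z 145.1 op 1.002 gf 0 j6 1.09
[511.9871561  -39.67159988 145.11280294] [ 0.98466669 -1.45707405 63.11252266]
```

View pics/c.png

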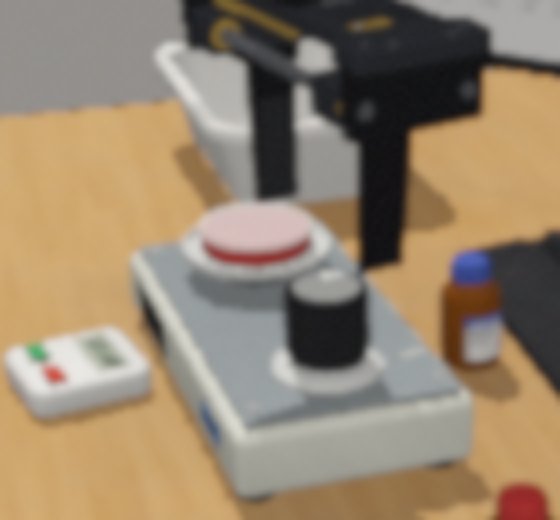

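The open fingers straddle the knob evenly: the tips are near (275,190) and (380,260) in the crop, and the knob is at (326,310). I'll go down.

Call:
jog_arm --motion '[[[0.5,-0.8,25],0],[[1,-1.5,45],0],[[1,-1.5,63],0],[[1,-1.5,63],0],[[1,-1.5,63],0]]'

```text
t: 3.6
eef_pos: [512.9, -38.1, 82.9]
tcp_rot: [3.141, -0.001, 0.274]
ft_force: [-0.3, -1.2, -0.0]
opening: 0.998
grip_force: 0.0
```

```bash
python3 -c "
from h import *
m(); print(to_tool([512.5,-38,82]))"
```

```text
t3.6 yaw 0.274 mz 0.035 tau6 -0.000 F [-0.3 -1.2 -0. ] z 82.9 op 0.998 gf 0 j6 1.09
[-0.4099447  -0.20662944  0.90926897]
```

Call:
jog_arm --motion '[[[0,0,0],0],[[0,0,0],0],[[0,0,0],0],[[0,0,0],0],[[0,0,0],0]]' --grip 1

```text
t: 4.1
eef_pos: [512.4, -37.9, 81.8]
tcp_rot: [3.141, -0.0, 0.274]
ft_force: [1.1, 0.0, -0.8]
opening: 0.636
grip_force: 0.0
```

Call:
jog_arm --motion '[[[0,0,0],0],[[0,0,0],0]]'

```text
t: 4.3
eef_pos: [512.6, -38.2, 81.7]
tcp_rot: [3.141, -0.001, 0.274]
ft_force: [5.2, -22.0, 4.7]
opening: 0.467
grip_force: 11.4
```

```bash
python3 -c "
from h import *
m(); print(state()['eef_pos'],to_tool([512.5,-38,82]), state()['moment'])"
```

```text
t4.3 yaw 0.274 mz 0.031 tau6 0.017 F [  5.2 -22.    4.7] z 81.7 op 0.467 gf 11 j6 1.09
[512.63545611 -38.18511348  81.69101643] [-0.08011557 -0.21462383 -0.30919946] [-4.0815106  -0.99896229  0.03120458]
```

Call:
jog_arm --motion '[[[0,0,0],0],[[0,0,0],0],[[0,0,0],0]]'

```text
t: 4.6
eef_pos: [513.6, -39.4, 81.9]
tcp_rot: [3.139, -0.002, 0.274]
ft_force: [2.9, -13.2, -0.5]
opening: 0.437
grip_force: 29.9
```

```bash
python3 -c "
from h import *
m(); print(state()['eef_pos'], state()['moment'])"
```

```text
t4.6 yaw 0.274 mz 0.055 tau6 0.035 F [  2.9 -13.2  -0.5] z 81.9 op 0.437 gf 30 j6 1.09
[513.576267   -39.38825047  81.92907798] [-2.22442921 -0.40426442  0.05520797]
```

Call:
jog_arm --motion '[[[0,1.4,0],0],[[0,1.4,0],0]]'

```text
t: 4.8
eef_pos: [513.6, -39.6, 81.9]
tcp_rot: [3.141, -0.002, 0.274]
ft_force: [4.0, -3.4, 1.1]
opening: 0.436
grip_force: 29.9
```

Call:
jog_arm --motion '[[[0,0,0],-0.05],[[0,0,0],-0.05]]'

```text
t: 5.0
eef_pos: [513.5, -39.5, 81.9]
tcp_rot: [3.14, -0.002, 0.325]
ft_force: [3.9, -3.3, 1.1]
opening: 0.441
grip_force: 29.9
```

```bash
python3 -c "
from h import *
m(); print(state()['eef_pos'])"
```

```text
t5.0 yaw 0.325 mz 0.010 tau6 -0.658 F [ 3.9 -3.3  1.1] z 81.9 op 0.441 gf 30 j6 1.04
[513.47182285 -39.53148688  81.86383047]
```

Call:
jog_arm --motion '[[[0,0,0],-0.05],[[0,0,0],-0.05]]'

```text
t: 5.2
eef_pos: [513.5, -39.4, 81.9]
tcp_rot: [3.14, -0.001, 0.374]
ft_force: [3.4, -3.4, 3.1]
opening: 0.434
grip_force: 29.9
```

```bash
python3 -c "
from h import *
m(); print(state()['eef_pos'])"
```

```text
t5.2 yaw 0.374 mz -0.010 tau6 -0.615 F [ 3.4 -3.4  3.1] z 81.9 op 0.434 gf 30 j6 0.99
[513.46578083 -39.44796411  81.87887801]
```

Call:
jog_arm --motion '[[[0,0,0],-0.05],[[0,0,0],-0.05]]'

```text
t: 5.4
eef_pos: [513.4, -39.4, 81.9]
tcp_rot: [3.141, -0.001, 0.423]
ft_force: [4.4, -2.5, 1.5]
opening: 0.438
grip_force: 29.9
```

```bash
python3 -c "
from h import *
m(); print(state()['eef_pos'])"
```

```text
t5.4 yaw 0.423 mz -0.036 tau6 -0.716 F [ 4.4 -2.5  1.5] z 81.9 op 0.438 gf 30 j6 0.94
[513.38600737 -39.3602597   81.86846476]
```

Call:
jog_arm --motion '[[[0.3,0.2,0],-0.05],[[0.3,0.2,0],-0.05]]'

```text
t: 5.6
eef_pos: [513.4, -39.3, 81.8]
tcp_rot: [3.141, -0.001, 0.473]
ft_force: [3.3, -2.0, 3.8]
opening: 0.438
grip_force: 29.9
```

```bash
python3 -c "
from h import *
m()"
```

```text
t5.6 yaw 0.473 mz -0.202 tau6 -0.831 F [ 3.3 -2.   3.8] z 81.8 op 0.438 gf 30 j6 0.89
```

Call:
jog_arm --motion '[[[0,0,0],-0.05],[[0,0,0],-0.05]]'

```text
t: 5.8
eef_pos: [513.3, -39.2, 81.8]
tcp_rot: [3.141, -0.001, 0.522]
ft_force: [3.5, -0.4, 6.5]
opening: 0.44
grip_force: 29.9
```

```bash
python3 -c "
from h import *
m()"
```

```text
t5.8 yaw 0.522 mz -0.146 tau6 -0.771 F [ 3.5 -0.4  6.5] z 81.8 op 0.440 gf 30 j6 0.84
```

Call:
jog_arm --motion '[[[0,0,0],-0.05],[[0,0,0],-0.05]]'

```text
t: 6.0
eef_pos: [513.2, -39.1, 81.8]
tcp_rot: [3.141, -0.0, 0.573]
ft_force: [3.6, 0.3, 5.7]
opening: 0.436
grip_force: 29.9
```

```bash
python3 -c "
from h import *
m()"
```

```text
t6.0 yaw 0.573 mz 0.025 tau6 -0.578 F [3.6 0.3 5.7] z 81.8 op 0.436 gf 30 j6 0.79
```

Call:
jog_arm --motion '[[[0,0,0],-0.05],[[0,0,0],-0.05]]'

```text
t: 6.2
eef_pos: [513.2, -39.1, 81.8]
tcp_rot: [3.141, -0.0, 0.623]
ft_force: [3.1, 1.3, 5.8]
opening: 0.437
grip_force: 29.9
```

```bash
python3 -c "
from h import *
m()"
```

```text
t6.2 yaw 0.623 mz -0.018 tau6 -0.571 F [3.1 1.3 5.8] z 81.8 op 0.437 gf 30 j6 0.74
```

Call:
jog_arm --motion '[[[0.3,0,0],-0.05],[[0.3,0,0],-0.1],[[0.3,0,0],-0.1]]'

```text
t: 6.5
eef_pos: [513.1, -38.9, 81.8]
tcp_rot: [-3.141, 0.0, 0.723]
ft_force: [1.6, 0.2, 6.6]
opening: 0.435
grip_force: 29.9
```

```bash
python3 -c "
from h import *
m()"
```

```text
t6.5 yaw 0.723 mz -0.018 tau6 -0.627 F [1.6 0.2 6.6] z 81.8 op 0.435 gf 30 j6 0.64
```

Call:
jog_arm --motion '[[[0,0,0],-0.05],[[0,0,0],-0.05]]'

```text
t: 6.7
eef_pos: [513.0, -38.9, 81.8]
tcp_rot: [-3.141, 0.0, 0.772]
ft_force: [2.0, 0.2, 6.3]
opening: 0.437
grip_force: 29.9
```

```bash
python3 -c "
from h import *
m()"
```

```text
t6.7 yaw 0.772 mz -0.125 tau6 -0.682 F [2.  0.2 6.3] z 81.8 op 0.437 gf 30 j6 0.59
```

Call:
jog_arm --motion '[[[0,0,0],-0.04],[[0,0,0],-0.04]]'

```text
t: 6.9
eef_pos: [513.0, -38.9, 81.8]
tcp_rot: [-3.141, 0.0, 0.812]
ft_force: [1.0, 1.3, 7.7]
opening: 0.432
grip_force: 29.9
```

```bash
python3 -c "
from h import *
m()"
```

```text
t6.9 yaw 0.812 mz -0.173 tau6 -0.644 F [1.  1.3 7.7] z 81.8 op 0.432 gf 30 j6 0.55
```

Call:
jog_arm --motion '[[[0,0,0],-0.04],[[0,0,0],-0.04]]'

```text
t: 7.1
eef_pos: [512.9, -38.8, 81.8]
tcp_rot: [-3.141, 0.0, 0.852]
ft_force: [0.9, 0.2, 7.8]
opening: 0.436
grip_force: 29.9
```

```bash
python3 -c "
from h import *
m()"
```

```text
t7.1 yaw 0.852 mz -0.250 tau6 -0.637 F [0.9 0.2 7.8] z 81.8 op 0.436 gf 30 j6 0.51
```

Call:
jog_arm --motion '[[[0,0,0],-0.03],[[0,0,0],-0.03]]'

```text
t: 7.3
eef_pos: [512.9, -38.8, 81.8]
tcp_rot: [-3.141, 0.0, 0.882]
ft_force: [0.9, 1.5, 8.3]
opening: 0.434
grip_force: 29.9
```

```bash
python3 -c "
from h import *
m()"
```

```text
t7.3 yaw 0.882 mz -0.117 tau6 -0.448 F [0.9 1.5 8.3] z 81.8 op 0.434 gf 30 j6 0.48
```

Call:
jog_arm --motion '[[[0,0,0],-0.04],[[0,0,0],-0.04]]'

```text
t: 7.5
eef_pos: [512.8, -38.8, 81.8]
tcp_rot: [-3.141, 0.0, 0.922]
ft_force: [0.7, 1.9, 8.6]
opening: 0.436
grip_force: 29.9
```

```bash
python3 -c "
from h import *
m()"
```

```text
t7.5 yaw 0.922 mz 0.009 tau6 -0.457 F [0.7 1.9 8.6] z 81.8 op 0.436 gf 30 j6 0.44
```

Call:
jog_arm --motion '[[[0,0,0],-0.03],[[0,0,0],-0.03]]'

```text
t: 7.7
eef_pos: [512.8, -38.7, 81.8]
tcp_rot: [-3.141, 0.0, 0.952]
ft_force: [0.4, 1.4, 7.9]
opening: 0.435
grip_force: 29.9
```

```bash
python3 -c "
from h import *
m()"
```

```text
t7.7 yaw 0.952 mz -0.038 tau6 -0.342 F [0.4 1.4 7.9] z 81.8 op 0.435 gf 30 j6 0.41
```

Call:
jog_arm --motion '[[[0,0,0],-0.04],[[0,0,0],-0.04]]'

```text
t: 7.9
eef_pos: [512.7, -38.7, 81.8]
tcp_rot: [-3.14, 0.0, 0.992]
ft_force: [0.6, 2.2, 8.6]
opening: 0.436
grip_force: 29.9
```

```bash
python3 -c "
from h import *
m()"
```

```text
t7.9 yaw 0.992 mz -0.006 tau6 -0.459 F [0.6 2.2 8.6] z 81.8 op 0.436 gf 30 j6 0.37
```

Call:
jog_arm --motion '[[[0,0,0],-0.03],[[0,0,0],-0.03]]'

```text
t: 8.1
eef_pos: [512.7, -38.7, 81.8]
tcp_rot: [-3.14, 0.0, 1.022]
ft_force: [-0.7, 3.1, 9.3]
opening: 0.438
grip_force: 29.9
```

```bash
python3 -c "
from h import *
m()"
```

```text
t8.1 yaw 1.022 mz 0.016 tau6 -0.343 F [-0.7  3.1  9.3] z 81.8 op 0.438 gf 30 j6 0.34
```

Call:
jog_arm --motion '[[[0,0.2,0],-0.04],[[0,0.2,0],-0.04]]'

```text
t: 8.3
eef_pos: [512.7, -38.7, 81.8]
tcp_rot: [-3.14, 0.0, 1.062]
ft_force: [-1.1, 2.1, 8.6]
opening: 0.441
grip_force: 29.9
```

```bash
python3 -c "
from h import *
m()"
```

```text
t8.3 yaw 1.062 mz 0.024 tau6 -0.463 F [-1.1  2.1  8.6] z 81.8 op 0.441 gf 30 j6 0.30
```

Call:
jog_arm --motion '[[[0,0,0],-0.03],[[0,0,0],-0.03]]'

```text
t: 8.5
eef_pos: [512.6, -38.7, 81.8]
tcp_rot: [-3.14, 0.0, 1.092]
ft_force: [-1.2, 2.8, 10.0]
opening: 0.438
grip_force: 29.9
```

```bash
python3 -c "
from h import *
m()"
```

```text
t8.5 yaw 1.092 mz -0.131 tau6 -0.520 F [-1.2  2.8 10. ] z 81.8 op 0.438 gf 30 j6 0.27
```

Call:
jog_arm --motion '[[[0,0,0],-0.02],[[0,0,0],-0.02]]'

```text
t: 8.7
eef_pos: [512.6, -38.8, 81.6]
tcp_rot: [-3.139, 0.0, 1.111]
ft_force: [-0.8, 2.0, 8.1]
opening: 0.438
grip_force: 30.0
```

```bash
python3 -c "
from h import *
m()"
```

```text
t8.7 yaw 1.111 mz -0.513 tau6 -0.726 F [-0.8  2.   8.1] z 81.6 op 0.438 gf 30 j6 0.26
```

Call:
jog_arm --motion '[[[0,0,0],-0.02],[[0,0,0],-0.02]]'

```text
t: 8.9
eef_pos: [512.6, -38.6, 81.7]
tcp_rot: [-3.139, -0.0, 1.13]
ft_force: [-1.0, 3.8, 7.1]
opening: 0.437
grip_force: 30.0
```

```bash
python3 -c "
from h import *
m()"
```

```text
t8.9 yaw 1.130 mz -0.639 tau6 -0.905 F [-1.   3.8  7.1] z 81.7 op 0.437 gf 30 j6 0.24
```

The torque keeps climbing without a drop, to about 0.6, so this is the stop. I'm backing off at once.

Call:
jog_arm --motion '[[[0,0,0],0.08],[[0,0,0],0.08],[[0,0,0],0.08],[[0,0,0],0.08]]'

```text
t: 9.3
eef_pos: [512.8, -38.6, 81.7]
tcp_rot: [-3.14, 0.0, 1.051]
ft_force: [-0.2, 4.0, 7.2]
opening: 0.435
grip_force: 30.0
```

```bash
python3 -c "
from h import *
m()"
```

```text
t9.3 yaw 1.051 mz -0.027 tau6 -0.007 F [-0.2  4.   7.2] z 81.7 op 0.435 gf 30 j6 0.32
```

Call:
jog_arm --motion '[[[0,0,0],0.05],[[0,0,0],0.05]]'

```text
t: 9.5
eef_pos: [512.9, -38.7, 81.7]
tcp_rot: [-3.14, 0.0, 0.999]
ft_force: [2.2, 3.1, 6.8]
opening: 0.436
grip_force: 30.0
```

```bash
python3 -c "
from h import *
m()"
```

```text
t9.5 yaw 0.999 mz -0.021 tau6 0.569 F [2.2 3.1 6.8] z 81.7 op 0.436 gf 30 j6 0.37
```

Call:
jog_arm --motion '[[[0,0,0],0.05],[[0,0,0],0.05]]'

```text
t: 9.7
eef_pos: [513.0, -38.7, 81.7]
tcp_rot: [-3.14, 0.0, 0.949]
ft_force: [2.0, 2.3, 6.9]
opening: 0.437
grip_force: 30.0
```

```bash
python3 -c "
from h import *
m()"
```

```text
t9.7 yaw 0.949 mz -0.010 tau6 0.572 F [2.  2.3 6.9] z 81.7 op 0.437 gf 30 j6 0.42
```

Call:
jog_arm --motion '[[[0,0,0],0.05],[[0,0,0],0.05]]'

```text
t: 9.9
eef_pos: [513.1, -38.8, 81.7]
tcp_rot: [-3.141, 0.0, 0.899]
ft_force: [1.0, 1.9, 5.2]
opening: 0.435
grip_force: 30.0
```

```bash
python3 -c "
from h import *
m()"
```

```text
t9.9 yaw 0.899 mz -0.039 tau6 0.573 F [1.  1.9 5.2] z 81.7 op 0.435 gf 30 j6 0.47
```

Call:
jog_arm --motion '[[[0,0,0],0.05],[[0,0,0],0.05]]'

```text
t: 10.1
eef_pos: [513.1, -38.8, 81.7]
tcp_rot: [-3.141, 0.0, 0.849]
ft_force: [1.6, 2.1, 5.1]
opening: 0.439
grip_force: 30.0
```

```bash
python3 -c "
from h import *
m()"
```

```text
t10.1 yaw 0.849 mz -0.006 tau6 0.574 F [1.6 2.1 5.1] z 81.7 op 0.439 gf 30 j6 0.52
```

Call:
jog_arm --motion '[[[0,0,0],0.05],[[0,0,0],0.05]]'

```text
t: 10.3
eef_pos: [513.2, -38.9, 81.7]
tcp_rot: [-3.141, 0.0, 0.799]
ft_force: [1.7, 1.5, 5.4]
opening: 0.438
grip_force: 30.0
```

```bash
python3 -c "
from h import *
m()"
```

```text
t10.3 yaw 0.799 mz 0.039 tau6 0.606 F [1.7 1.5 5.4] z 81.7 op 0.438 gf 30 j6 0.57
```

Call:
jog_arm --motion '[[[0,0,0],0.05],[[0,0,0],0.05]]'

```text
t: 10.5
eef_pos: [513.3, -38.9, 81.7]
tcp_rot: [-3.141, 0.0, 0.75]
ft_force: [1.8, 1.5, 5.6]
opening: 0.437
grip_force: 30.0
```

```bash
python3 -c "
from h import *
m()"
```

```text
t10.5 yaw 0.750 mz 0.130 tau6 0.742 F [1.8 1.5 5.6] z 81.7 op 0.437 gf 30 j6 0.62
```

Call:
jog_arm --motion '[[[0,0,0],0.05],[[0,0,0],0.05]]'

```text
t: 10.7
eef_pos: [513.3, -39.0, 81.7]
tcp_rot: [-3.141, 0.0, 0.7]
ft_force: [1.9, 1.1, 5.0]
opening: 0.44
grip_force: 30.0
```

```bash
python3 -c "
from h import *
m()"
```

```text
t10.7 yaw 0.700 mz 0.213 tau6 0.765 F [1.9 1.1 5. ] z 81.7 op 0.440 gf 30 j6 0.67
```

Call:
jog_arm --motion '[[[0,0,0],0.05],[[0,0,0],0.05]]'

```text
t: 10.9
eef_pos: [513.4, -39.1, 81.7]
tcp_rot: [-3.142, 0.0, 0.651]
ft_force: [1.4, 1.1, 5.4]
opening: 0.436
grip_force: 30.0
```

```bash
python3 -c "
from h import *
m()"
```

```text
t10.9 yaw 0.651 mz 0.064 tau6 0.801 F [1.4 1.1 5.4] z 81.7 op 0.436 gf 30 j6 0.72
```

Call:
jog_arm --motion '[[[0,0,0],0.05],[[0,0,0],0.05]]'

```text
t: 11.1
eef_pos: [513.4, -39.2, 81.7]
tcp_rot: [3.142, 0.0, 0.601]
ft_force: [2.8, -0.5, 5.5]
opening: 0.44
grip_force: 30.0
```

```bash
python3 -c "
from h import *
m()"
```

```text
t11.1 yaw 0.601 mz -0.084 tau6 0.628 F [ 2.8 -0.5  5.5] z 81.7 op 0.440 gf 30 j6 0.77
```

Call:
jog_arm --motion '[[[0,0,0],0.05],[[0,0,0],0.05]]'

```text
t: 11.3
eef_pos: [513.5, -39.2, 81.7]
tcp_rot: [3.141, 0.0, 0.552]
ft_force: [2.6, -0.7, 5.3]
opening: 0.437
grip_force: 30.0
```

```bash
python3 -c "
from h import *
m()"
```

```text
t11.3 yaw 0.552 mz -0.013 tau6 0.690 F [ 2.6 -0.7  5.3] z 81.7 op 0.437 gf 30 j6 0.81
```

Click 1 is counted: it peaked near yaw 0.69 and dropped by 0.63.

Call:
jog_arm --motion '[[[0,0,0],0.05],[[0,0,0],0.1],[[0,0,0],0.1]]'

```text
t: 11.6
eef_pos: [513.6, -39.4, 81.7]
tcp_rot: [3.141, -0.0, 0.454]
ft_force: [3.0, -2.6, 4.9]
opening: 0.436
grip_force: 30.0
```

```bash
python3 -c "
from h import *
m()"
```

```text
t11.6 yaw 0.454 mz 0.035 tau6 0.744 F [ 3.  -2.6  4.9] z 81.7 op 0.436 gf 30 j6 0.91
```

Call:
jog_arm --motion '[[[0,0,0],0.05],[[0,0,0],0.05]]'

```text
t: 11.8
eef_pos: [513.6, -39.4, 81.7]
tcp_rot: [3.141, -0.0, 0.405]
ft_force: [2.6, -3.8, 5.2]
opening: 0.435
grip_force: 30.0
```

```bash
python3 -c "
from h import *
m()"
```

```text
t11.8 yaw 0.405 mz 0.230 tau6 0.802 F [ 2.6 -3.8  5.2] z 81.7 op 0.435 gf 30 j6 0.96
```

Call:
jog_arm --motion '[[[0,0,0],0.05],[[0,0,0],0.05]]'

```text
t: 12.0
eef_pos: [513.7, -39.5, 81.7]
tcp_rot: [3.141, -0.0, 0.355]
ft_force: [2.9, -4.3, 5.4]
opening: 0.438
grip_force: 30.0
```

```bash
python3 -c "
from h import *
m()"
```

```text
t12.0 yaw 0.355 mz 0.162 tau6 0.779 F [ 2.9 -4.3  5.4] z 81.7 op 0.438 gf 30 j6 1.01
```

Call:
jog_arm --motion '[[[0,0,0],0.05],[[0,0,0],0.05]]'

```text
t: 12.2
eef_pos: [513.7, -39.6, 81.7]
tcp_rot: [3.141, -0.0, 0.305]
ft_force: [1.7, -6.0, 4.3]
opening: 0.443
grip_force: 30.0
```

```bash
python3 -c "
from h import *
m()"
```

```text
t12.2 yaw 0.305 mz 0.060 tau6 0.652 F [ 1.7 -6.   4.3] z 81.7 op 0.443 gf 30 j6 1.06
```

Call:
jog_arm --motion '[[[0,0,0],0.05],[[0,0,0],0.05]]'

```text
t: 12.4
eef_pos: [513.7, -39.7, 81.7]
tcp_rot: [3.141, -0.001, 0.255]
ft_force: [3.0, -6.4, 4.6]
opening: 0.436
grip_force: 30.0
```

```bash
python3 -c "
from h import *
m()"
```

```text
t12.4 yaw 0.255 mz -0.030 tau6 0.599 F [ 3.  -6.4  4.6] z 81.7 op 0.436 gf 30 j6 1.11
```

Call:
jog_arm --motion '[[[0,0,0],0.05],[[0,0,0],0.05]]'

```text
t: 12.6
eef_pos: [513.8, -39.8, 81.7]
tcp_rot: [3.141, -0.001, 0.205]
ft_force: [2.5, -6.8, 4.0]
opening: 0.438
grip_force: 30.0
```

```bash
python3 -c "
from h import *
m()"
```

```text
t12.6 yaw 0.205 mz 0.040 tau6 0.590 F [ 2.5 -6.8  4. ] z 81.7 op 0.438 gf 30 j6 1.16
```

Click 2 is counted, with the drop near yaw 0.33.

Call:
jog_arm --motion '[[[0,0.3,0],0.05],[[0.1,0.6,0],0.1],[[0.1,0.6,0],0.1]]'

```text
t: 12.9
eef_pos: [513.8, -40.0, 81.7]
tcp_rot: [3.141, -0.0, 0.105]
ft_force: [1.7, -3.1, 5.6]
opening: 0.436
grip_force: 30.0
```

```bash
python3 -c "
from h import *
m()"
```

```text
t12.9 yaw 0.105 mz -0.006 tau6 0.652 F [ 1.7 -3.1  5.6] z 81.7 op 0.436 gf 30 j6 1.26
```

Call:
jog_arm --motion '[[[0,0,0],0.05],[[0,0,0],0.05]]'

```text
t: 13.1
eef_pos: [513.8, -40.1, 81.7]
tcp_rot: [3.141, -0.0, 0.055]
ft_force: [1.8, -5.4, 5.4]
opening: 0.437
grip_force: 30.0
```

```bash
python3 -c "
from h import *
m()"
```

```text
t13.1 yaw 0.055 mz 0.212 tau6 0.744 F [ 1.8 -5.4  5.4] z 81.7 op 0.437 gf 30 j6 1.31
```

Call:
jog_arm --motion '[[[0,0,0],0.05],[[0,0,0],0.05]]'

```text
t: 13.3
eef_pos: [513.9, -40.2, 81.7]
tcp_rot: [3.141, -0.0, 0.005]
ft_force: [1.5, -5.7, 5.1]
opening: 0.438
grip_force: 30.0
```

```bash
python3 -c "
from h import *
m()"
```

```text
t13.3 yaw 0.005 mz 0.221 tau6 0.779 F [ 1.5 -5.7  5.1] z 81.7 op 0.438 gf 30 j6 1.36
```

Call:
jog_arm --motion '[[[0,0,0],0.05],[[0,0,0],0.05]]'

```text
t: 13.5
eef_pos: [513.8, -40.3, 81.7]
tcp_rot: [3.141, -0.0, -0.045]
ft_force: [2.8, -6.8, 5.1]
opening: 0.435
grip_force: 30.0
```

```bash
python3 -c "
from h import *
m()"
```

```text
t13.5 yaw -0.045 mz 0.066 tau6 0.650 F [ 2.8 -6.8  5.1] z 81.7 op 0.435 gf 30 j6 1.41
```

Call:
jog_arm --motion '[[[0,0,0],0.05],[[0,0,0],0.05]]'

```text
t: 13.7
eef_pos: [513.8, -40.4, 81.7]
tcp_rot: [3.141, -0.0, -0.095]
ft_force: [1.6, -8.4, 4.7]
opening: 0.438
grip_force: 30.0
```

```bash
python3 -c "
from h import *
m()"
```

```text
t13.7 yaw -0.095 mz -0.005 tau6 0.600 F [ 1.6 -8.4  4.7] z 81.7 op 0.438 gf 30 j6 1.46
```

Call:
jog_arm --motion '[[[0,0,0],0.05],[[0,0,0],0.05]]'

```text
t: 13.9
eef_pos: [513.8, -40.5, 81.7]
tcp_rot: [3.141, -0.0, -0.145]
ft_force: [1.7, -8.8, 4.9]
opening: 0.435
grip_force: 30.0
```

```bash
python3 -c "
from h import *
m()"
```

```text
t13.9 yaw -0.145 mz 0.020 tau6 0.591 F [ 1.7 -8.8  4.9] z 81.7 op 0.435 gf 30 j6 1.51
```

Click 3 is counted, with the drop near yaw -0.03. I expect the fourth near -0.38.

Call:
jog_arm --motion '[[[0,0.4,0],0.05],[[0,0.8,0],0.1],[[0,0.8,0],0.1]]'

```text
t: 14.2
eef_pos: [513.8, -40.8, 81.7]
tcp_rot: [3.141, -0.001, -0.245]
ft_force: [3.5, -2.6, 4.9]
opening: 0.438
grip_force: 30.0
```

```bash
python3 -c "
from h import *
m()"
```

```text
t14.2 yaw -0.245 mz 0.011 tau6 0.649 F [ 3.5 -2.6  4.9] z 81.7 op 0.438 gf 30 j6 1.61
```

Call:
jog_arm --motion '[[[0,0,0],0.05],[[0,0,0],0.05]]'

```text
t: 14.4
eef_pos: [513.8, -40.9, 81.7]
tcp_rot: [3.141, -0.001, -0.295]
ft_force: [2.2, -4.4, 5.1]
opening: 0.436
grip_force: 30.0
```

```bash
python3 -c "
from h import *
m()"
```

```text
t14.4 yaw -0.295 mz 0.099 tau6 0.743 F [ 2.2 -4.4  5.1] z 81.7 op 0.436 gf 30 j6 1.66
```

Call:
jog_arm --motion '[[[0,0,0],0.05],[[0,0,0],0.05]]'

```text
t: 14.6
eef_pos: [513.7, -40.9, 81.7]
tcp_rot: [3.141, -0.001, -0.345]
ft_force: [2.8, -5.8, 5.2]
opening: 0.434
grip_force: 30.0
```

```bash
python3 -c "
from h import *
m()"
```

```text
t14.6 yaw -0.345 mz 0.210 tau6 0.775 F [ 2.8 -5.8  5.2] z 81.7 op 0.434 gf 30 j6 1.71
```

Call:
jog_arm --motion '[[[0,0,0],0.05],[[0,0,0],0.05]]'

```text
t: 14.8
eef_pos: [513.7, -41.0, 81.7]
tcp_rot: [3.141, -0.001, -0.395]
ft_force: [2.2, -6.4, 3.9]
opening: 0.434
grip_force: 30.0
```

```bash
python3 -c "
from h import *
m()"
```

```text
t14.8 yaw -0.395 mz 0.071 tau6 0.643 F [ 2.2 -6.4  3.9] z 81.7 op 0.434 gf 30 j6 1.76
```

Call:
jog_arm --motion '[[[0,0,0],0.04],[[0,0,0],0.04]]'

```text
t: 15.0
eef_pos: [513.7, -41.1, 81.7]
tcp_rot: [3.141, -0.0, -0.435]
ft_force: [1.9, -6.6, 5.2]
opening: 0.436
grip_force: 30.0
```

```bash
python3 -c "
from h import *
m()"
```

```text
t15.0 yaw -0.435 mz 0.022 tau6 0.484 F [ 1.9 -6.6  5.2] z 81.7 op 0.436 gf 30 j6 1.80
```

Click 4 is counted. I'll back the knob slightly into its free play, open and lift clear.

Call:
jog_arm --motion '[[[0,0,0],-0.03],[[0,0,0],-0.03]]'

```text
t: 15.2
eef_pos: [513.7, -41.0, 81.7]
tcp_rot: [3.141, -0.001, -0.403]
ft_force: [1.8, -6.2, 6.1]
opening: 0.44
grip_force: 30.0
```

Call:
jog_arm --motion '[[[0,0,0],0],[[0,0,0],0],[[0,0,0],0],[[0,0,0],0],[[0,0,0],0]]' --grip 0

```text
t: 15.7
eef_pos: [513.4, -40.5, 81.5]
tcp_rot: [3.141, 0.001, -0.406]
ft_force: [-0.0, -0.7, -0.6]
opening: 0.802
grip_force: 0.0
```

Call:
jog_arm --motion '[[[0,0,0],0],[[0,0,0],0],[[0,0,0],0]]'

```text
t: 16.0
eef_pos: [513.6, -40.6, 81.6]
tcp_rot: [3.142, -0.0, -0.406]
ft_force: [-0.0, 0.5, 0.0]
opening: 0.992
grip_force: 0.0
```

Call:
jog_arm --motion '[[[0,0,-20],0],[[0,0,-50],0],[[0,0,-80],0],[[0,0,-110],0],[[0,0,-140],0]]'

```text
t: 16.5
eef_pos: [513.4, -40.5, 222.9]
tcp_rot: [3.142, -0.0, -0.406]
ft_force: [1.0, -0.1, 0.0]
opening: 0.999
grip_force: 0.0
```

Call:
jog_arm --motion '[[[0,0,0],0],[[0,0,0],0],[[0,0,0],0]]'

```text
t: 16.8
eef_pos: [513.1, -40.5, 220.7]
tcp_rot: [3.141, 0.002, -0.406]
ft_force: [0.4, 0.8, -0.3]
opening: 1.0
grip_force: 0.0
```

```bash
python3 -c "
from h import *
m(); s=cam('side'); cv2.imwrite('pics/end.png',s['img'])"
```

```text
t16.8 yaw -0.406 mz 0.021 tau6 -0.000 F [ 0.4  0.8 -0.3] z 220.7 op 1.000 gf 0 j6 1.77
```

View pics/end.png

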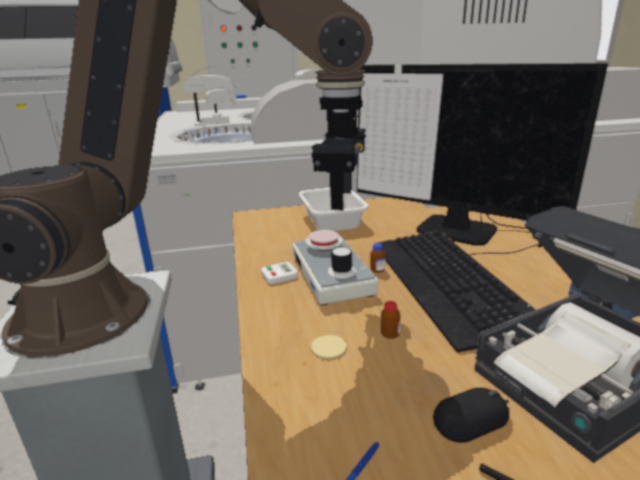

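The gripper is clear above the stage. The knob at (342,261), the bottles, the dish and the timer are all where they started.

```bash
python3 -c "
from cell import *
print(job_done())"
```

```text
the job is handed in; nothing more can be done
None
```

I wound the stage down to its bottom stop, turned the knob four clicks clockwise by feel, let go and handed the job in; no verdict came back, and torque at the stop briefly read about 0.64 N m, slightly over the 0.6 N m forcing limit, before I backed off, so that check could have failed.

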